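Put the bread away in a roll-top bread bin

ROBOT

A 6-joint arm with a two-finger parallel gripper is mounted at the origin on the work surface. World frame = base frame: x ahead of the robot, y to its left, z up, the work surface at z = 0. Lengths are in m, angles in degrees, forces in N, time in s.
With the tool pointing down it reaches from about 0.35 to 0.8 m from the base axis. Payload 7.3 kg.
Tool frame: the origin (TCP) lies midway between the tips of the shut fingers; the grasp point (between the pads) lies 19 mm behind it (manip.tcp_to_grasp is the distance from the TCP to the grasp point, in m); x points along the fingers, y is the direction in which the jaws open and shut, and the axes are right-handed (so a half turn about x gives the same grasp; the last joint's range is limited). The gripper opens to 85 mm and grips with 20 to 120 N. Pads are 22 mm wide; open, the fingers measure 114 mm over their backs; the gripper's body (76 mm by 85 mm) begins 54 mm behind the grasp point. The pads swing forward as they close: fully open they stand 13 mm farther back than shut.
Start: joints at [-8.365, 19.595, 87.324, -0, 73.075, -8.365], TCP at [0.525, 0, 0.231] pointing down, gripper open.
Joint ranges: [-145.02, 145.02], [-44.19, 115.74], [2.07, 154.8], [-57.11, 237.11], [16.16, 152.29], [-177.93, 177.93]. Speed limits (degrees/s): [147.25, 147.25, 180, 180, 180, 180].

INTERFACE

Orientations are given as [roll, pitch, yaw] about the fixed x, y, z axes, in that order (R = Rz(yaw) Ry(pitch) Rx(roll)).
In Python, from cell import telemetry, optics, workorder, manip gives the robot as it stands. The module is installed in compiled form; this text tells all that it offers.
- The arm moves only by the tool send_rows, never from a script. Its arguments are lists of equal length, an entry for each row: "hand": the opening, from -1 (shut) to 1 (fully open); "translation": the shift along the tool's x, y, z in m, a list of three; "twist": the turn about the tool's x in rad. In form: {"hand": [hand, ...], "translation": [[dx, dy, dz], ...], "twist": [twist, ...]}. A call has 1 to 5 rows; each row shifts and turns the commanded pose from where the row before left it, along the tool's axes as they then stand; what a row does not reach is not made up. A row lasts 1/10 s, in which the tool goes at most 50 mm and 8.59 degrees, less where a joint would pass 70% of its speed; a pose out of reach is approached as far as the arm can. A call with a gripper value outside its range is refused whole. The fingers move at their own pace and stop on an object; the grip force is fixed at half the most. Time passes only in rows, so rows that do not move let the fingers close. It gives the time, the measured TCP pose, the force and the opening at its end, in the units of the state.
- telemetry.observe(): the state, without advancing time (a new reading comes with each control period).
- optics.snapshot(name): name is "scene" or "side" or "wrist"; returns a dict with "image" (420x560x3 uint8, red, green, blue), "depth" (420x560 float32, m along the optical axis (not along the pixel's ray), 0 where there is no reading), "vfov" (degrees; the focal length in pixels is half the picture's height over the tangent of half this angle, whatever the lens; pixels are square), "cx", "cy" (the principal point, pixels), "R" (3x3) and "t" (3): a world point X has camera coordinates R X + t. Camera axes: x right, y down, z forward; pixel columns grow to the right and rows downward; lengths in m; the calibration is good to about 2 mm. A picture is of the moment at which its call begins.
- workorder.close_job(): hands the job in, once; it reports no verdict.
The state is a dict: "clock": time; "joints": joint angles; "dq": joint speeds; "joint_torque": joint torques, N m; "eef_pos": TCP position; "eef_rot": TCP orientation; "wrist_force": force on the tool from outside, world axes, zero at the start; "torque": the same for the moment, N m; "gripper_width": finger opening in m.
Only numpy, scipy, OpenCV 4.12 (cv2) and the standard library are available. Lean on these libraries where they do the work, as an engineer would, in place of code of your own. Each camera call takes 0.05 s, during which the arm holds its last target.

TASK

Put the bread away, working only by pushing with the fingertips: push the loaf back until it lies wholly inside the open bread bin, without lifting, tipping or squashing it, and push the cutting board fully home into its slot under the bin. Only once the loaf is in, roll the bin's lid gently down until it is fully shut; leave the two gold-lidded jars and the yellow jug standing where they are.

Things in the scene. Friction and masses are not known exactly. Their poses are not given: they have to be found in the camera images.
- bin: Roll-top bread bin, heavy, on grippy feet: does not move. 300 deep, 340 wide, 220 high. Origin: centre of its underside on the table; x axis level from the open front (-x) to the back, y across, z up. Two wooden side cheeks, inner faces at y = +-158, rounded above to a half circle of radius 150 about the lid's axis. A fixed cream rear shell, outer radius 148, reaches up to 5 degrees behind the top.
- floor_front (a point): Middle of the front edge of the bin's level bread floor, at bin x = -150, on its top face, 45 above the table. The floor runs from here to the back; above it the front is open until the lid is shut.
- lid_axis (a point): Middle of the lid's pivot axis, which runs along bin y at bin x = 0, 70 above the table.
- lid (a joint): Angle of the roll-top lid about its axis, rad: 0 fully shut (hard stop), 1.42 fully open; starts at 1.25 to 1.4. A cream curved sheet (radius 136 to 140 about the axis, 312 wide) that turns up and back inside the rear shell when opened. It stays where it is left: 3 to 6 N pushed at the lip moves it.
- lid_lip (a point): Middle of the pushing face of the lid's dark wooden lip: a bar 120 long (bin y), 10 thick, jutting out from the sheet, radius 138 to 168. Point at radius 158, on the face that looks up when shut and backwards (bin +x) when open: push it forward, then down. Mid-thickness, 5 below that face, is (lid angle - 5 degrees) above bin -x seen from the axis. Free room behind the open lip, above radius 148.
- board (a joint): How far the cutting board is drawn out of its slot to the front (bin -x), m: 0 fully home (hard stop). It starts 0.04 to 0.10 out. It slides level, with about 2 N of friction, and cannot lift.
- board_edge (a point): Middle of the front edge face of the bamboo cutting board, 22 above the table. Board 290 wide (bin y), 16 thick, top face 30 and underside 14 above the table. A hand hole (22 by 85) lies 30 behind the edge. When home the edge stands at bin x = -165, 15 in front of the floor's edge and right under the shut lip.
- loaf: Loose loaf of bread, stiff brown crust, four pale slashes on its rounded top, 0.35 to 0.7 kg: 90 deep (its x), 200 long (its y), 78 high, sides upright up to 42 high, ends tapering over the last 20. Origin: centre of its underside. It starts on the bin's floor sticking out over the front edge, its x axis within 0.2 rad of the bin's.
- loaf_front_a (a point): Point on the loaf's front (-x) side, 25 above its underside, 75 to the +y side of its middle.
- loaf_front_b (a point): The same point 75 to the -y side. The loaf is wholly inside, clear of the lid, when both these points have bin x above -125 mm.
- jar_a: Bystander: closed glass jar of red pepper relish with a gold lid, 74 across, 100 high, loose on the table. Origin: centre of its underside.
- jar_b: Bystander: a second jar just like it.
- jug: Bystander: yellow plastic measuring jug with one handle, 92 across, 100 high, loose on the table. Origin: centre of its underside.
There are look-alikes about, which are no part of the job. What is meant by the loaf is not blue or turquoise, and is the smaller of those in its own colour.

How it is judged (in metres and radians):
On the way:
1. the loaf lies wholly inside the bin while the lid is still open (x of each of loaf_front_a, loaf_front_b in the frame of bin above -0.125 m and value of joint lid above 0.8 rad), for 0.2 s.
At the end, for the whole second after the job is handed in: The lid is shut to within 0.035 rad (5 mm at its lip), the board is home to within 5 mm, and the loaf lies flat and still on the bin's floor with both points of its front side more than 25 mm behind the floor's front edge (value of joint lid below 0.035 rad and value of joint board below 0.005 m and x of each of loaf_front_a, loaf_front_b in the frame of bin above -0.125 m and z of loaf in the frame of bin between 0.035 and 0.055 m and linear speed of loaf below 0.02 m/s and angle between loaf's own z axis and vertical below 0.15 rad); the robot touches nothing.
It fails at once if the loaf is lifted more than 20 mm off the bin's floor, tipped more than 0.35 rad or dropped out of the bin (z of loaf in the frame of bin above 0.065 m or angle between loaf's own z axis and vertical above 0.35 rad or z of loaf in the frame of bin below 0.03 m).
It fails at once if the loaf is squashed by the fingers (more than 40 N) (contact force between the fingers and loaf above 40 N).
It fails at once if the lid is slammed down (faster than 3 rad/s) (velocity of joint lid below -3 rad/s).
It fails at once if a jar or the jug is moved more than 30 mm or tipped (distance of any of jar_a, jar_b, jug from where it was at the start of the episode above 0.03 m or angle between any of jar_a, jar_b, jug's own z axis and vertical above 0.3 rad).
It also fails if it takes over 54 s, if anything falls off the work surface, if the arm or the gripper's body presses on something with over 40 N, if the wrist force passes 120 N, or if a joint passes its speed limit or range.

## Working session

There is one attempt and no reset: what is moved stays moved. The work goes in short steps, Python scripts to look and compute and a tool call to move; the robot and the scene stay as the last step left them, time stands still between calls to the robot, and variables do not carry over. Pictures are saved under pics/ and viewed, and the job is handed in when it is done.

Besides the shell and the picture viewer there is one more tool, called as name([rows], argument=value, ...), one row to a line, values as JSON. send_rows: Moves the arm, as the interface text tells. Its arguments: {"type":"object","properties":{"hand":{"type":"array","items":{"type":"number"}},"translation":{"type":"array","items":{"type":"array","items":{"type":"number"}}},"twist":{"type":"array","items":{"type":"number"}}},"required":["hand","translation","twist"]}

```bash
mkdir -p pics; python3 - <<'E'
from cell import telemetry, optics
import cv2, json
print(telemetry.observe())
for n in ["scene","side","wrist"]:
    s=optics.snapshot(n); cv2.imwrite(f"pics/{n}0.png",s["image"][:,:,::-1]); print(n,s["vfov"],s["cx"],s["cy"],s["R"].tolist(),s["t"])
E
```

```text
{'clock': 0.0, 'joints': array([-8.36563830e+00,  1.96361281e+01,  8.73762612e+01,  6.97669835e-05,
        7.30747186e+01, -8.36496763e+00]), 'dq': array([ 0.03147039,  0.03882057,  0.04910903,  0.03124225, -0.08882834,
        0.07356217]), 'joint_torque': array([ 5.72253757e-04, -4.33677435e+01, -2.46005630e+01, -7.37992127e-05,
        7.83137977e-03, -1.18290802e-05]), 'eef_pos': array([5.24607037e-01, 7.62501359e-05, 2.30634656e-01]), 'eef_rot': array([-98.40884924,  89.91289205, 171.59045972]), 'wrist_force': array([-0.18004535,  0.27559579,  0.18631919]), 'torque': array([0.03601699, 0.02261969, 0.00277394]), 'gripper_width': 0.08529809155414364}
scene 56.613555021643315 276.84007979392857 211.21963663085208 [[0.7772442985389096, 0.6291863600433015, 0.003978030193406701], [0.6002616383946116, -0.7395881703628109, -0.3044590345698528], [-0.18861936767091367, 0.23902690767955637, -0.9525171240164525]] [-0.3853643  -0.30562211  1.3756409 ]
side 54.478228538130715 287.3710767372328 205.84365584393342 [[0.26953226445737344, 0.9629551338378362, 0.008352761928559741], [0.9100413990121501, -0.25186593209495306, -0.3292236387836525], [-0.3149238169787877, 0.09633775202533615, -0.9442150322009365]] [-0.10301139 -0.44369002  1.2424489 ]
wrist 62.05933315837052 281.98472439220467 211.52995102500276 [[0.9999986826772259, -0.0013108322091322313, -0.0009572683707731928], [-0.0009315524730369938, -0.9464420612728925, 0.32287235382347335], [-0.001329230530856081, -0.3228710367506501, -0.9464420356121965]] [-0.52418429 -0.0396901   0.38071037]
```

View pics/scene0.png

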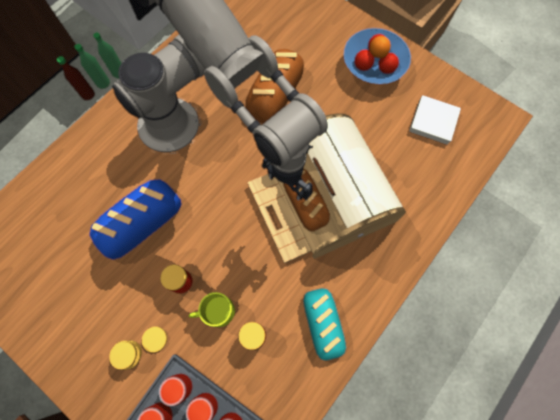

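View pics/side0.png

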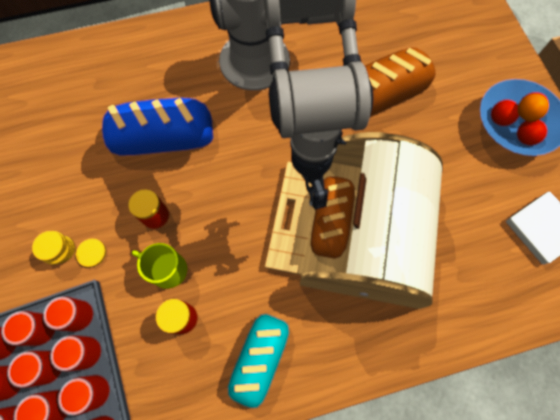

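View pics/wrist0.png

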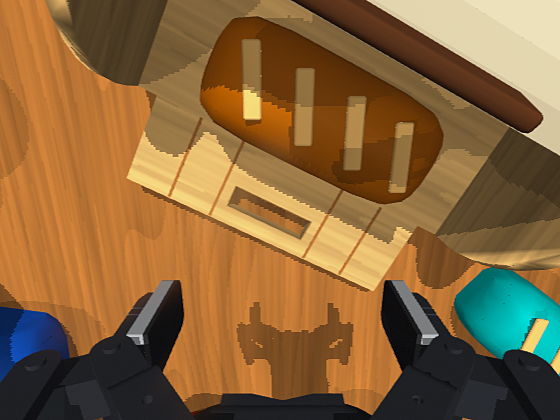

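```bash
cat > h.py <<'E'
import numpy as np, cv2
from cell import optics, telemetry
def snap(n,save=None):
    s=optics.snapshot(n)
    if save: cv2.imwrite(f"pics/{save}.png",s["image"][:,:,::-1])
    h,w=s["depth"].shape
    f=h/2/np.tan(np.radians(s["vfov"]/2))
    u,v=np.meshgrid(np.arange(w),np.arange(h))
    d=s["depth"]; P=np.dstack([(u-s["cx"])/f*d,(v-s["cy"])/f*d,d])
    s["f"]=f; s["X"]=(P-s["t"])@s["R"]; s["X"][d==0]=np.nan
    return s
def ray(s,u,v,z):
    c=-s["R"].T@s["t"]; r=s["R"].T@np.array([(u-s["cx"])/s["f"],(v-s["cy"])/s["f"],1])
    return c+r*(z-c[2])/r[2]
E
python3 - <<'E'
from h import *
w=snap("wrist"); 
im=cv2.resize(w["image"][:,:,::-1],(800,600),interpolation=cv2.INTER_CUBIC);cv2.imwrite("pics/wbig.png",im)
for p in [(130,180),(375,287),(250,236),(225,70),(320,110),(300,155),(310,175),(420,60),(300,12),(530,115),(120,100),(500,180),(130,175),(405,235)]:
    print(p,w["X"][p[1],p[0]].round(4))
print("edge corners z=.03",ray(w,127,180,.03),ray(w,375,290,.03))
s=snap("side")
print('side edge',ray(s,292,165,.03),ray(s,266,270,.03))
c=cv2.resize(s["image"][120:310,240:460,::-1],None,fx=3,fy=3,interpolation=cv2.INTER_CUBIC);cv2.imwrite("pics/sc.png",c)
E
```

```text
(130, 180) [ 0.3587 -0.0054  0.0017]
(375, 287) [ 0.6383 -0.1416 -0.0031]
(250, 236) [ 4.873e-01 -7.220e-02  4.000e-04]
(225, 70) [0.4845 0.0996 0.1088]
(320, 110) [0.5509 0.0731 0.1206]
(300, 155) [0.5378 0.0406 0.1134]
(310, 175) [0.5525 0.0061 0.0288]
(420, 60) [0.5783 0.0965 0.2251]
(300, 12) [0.5395 0.148  0.044 ]
(530, 115) [nan nan nan]
(120, 100) [ 0.3589  0.0776 -0.0014]
(500, 180) [0.7115 0.0133 0.0802]
(130, 175) [0.3717 0.0064 0.0292]
(405, 235) [ 0.655  -0.0589  0.0295]
edge corners z=.03 [0.36830586 0.00143608 0.03      ] [ 0.62863592 -0.12550665  0.03      ]
side edge [0.38145974 0.01284902 0.03      ] [ 0.63661919 -0.12596251  0.03      ]
```

View pics/sc.png

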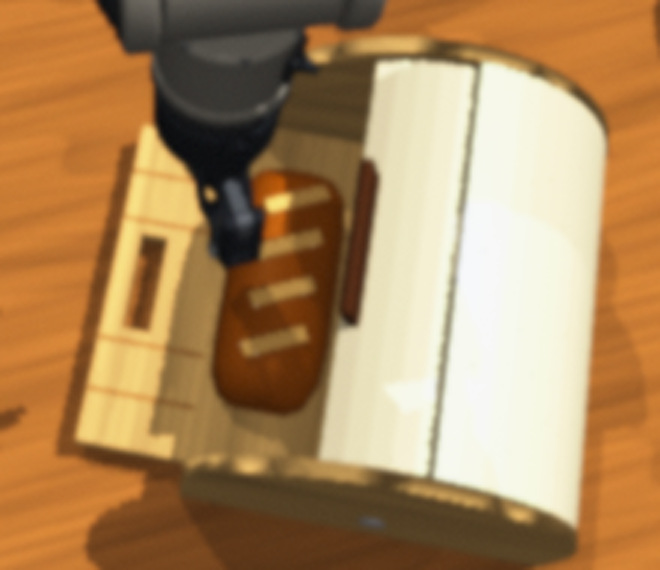

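View pics/wbig.png

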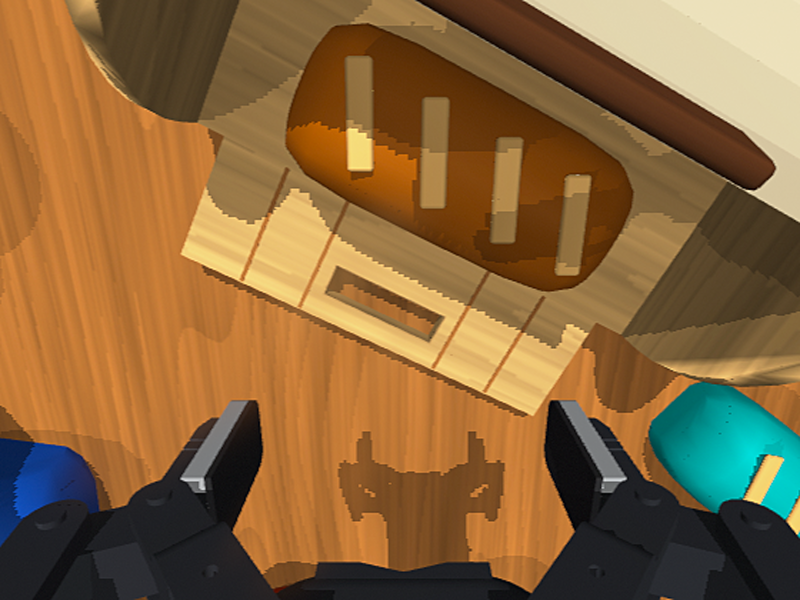

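```bash
cat > fit.py <<'E'
from h import *
from scipy.optimize import least_squares
S={n:snap(n) for n in ["scene","side","wrist"]}
def cream(s):
    im=s["image"].astype(int); hsv=cv2.cvtColor(s["image"],cv2.COLOR_RGB2HSV)
    X=s["X"]
    return X[(hsv[...,1]<60)&(hsv[...,2]>150)&(X[...,2]>.12)&(X[...,2]<.235)&(X[...,1]>.0)&(X[...,1]<.45)&(X[...,0]>.3)&(X[...,0]<.9)]
for n in ["scene","side","wrist"]:
    C=cream(S[n]); print(n,len(C))
    if len(C)<100: continue
    C=C[::3]
    def split(p,C):
        c,s=np.cos(p[0]),np.sin(p[0]); 
        d=(C[:,0]-.55)*c+(C[:,1]-.08)*s-p[1]
        return np.hypot(d,C[:,2]-p[2]),d
    def res(p):
        r,d=split(p,C)
        a=r-.148;b=r-.140
        return np.where(abs(a)<abs(b),a,b)
    best=None
    for p1 in (0.03,.07,.11,.15):
        o=least_squares(res,[np.radians(64),p1,.07],loss='soft_l1',f_scale=.002)
        if best is None or o.cost<best.cost: best=o
    print(n,np.degrees(best.x[0]),best.x[1:],best.cost,np.median(abs(res(best.x))))
    yaw=best.x[0]; ax=np.array([.55,.08])+best.x[1]*np.array([np.cos(yaw),np.sin(yaw)])
    print(" y range", np.percentile(-(C[:,0]-ax[0])*np.sin(yaw)+(C[:,1]-ax[1])*np.cos(yaw),[1,99]), ax)
E
python3 fit.py
```

```text
scene 5245
scene 63.25041346617558 [0.09959839 0.0728802 ] 0.003117073175717989 0.001737303533768969
 y range [-0.17104567  0.13377917] [0.59482844 0.16893959]
side 10541
side 63.34634141611044 [0.09089336 0.07037336] 0.00225128484761803 0.0007758593782441897
 y range [-0.16982823  0.13595356] [0.59077442 0.16123453]
wrist 10202
wrist 63.32360720057955 [0.0902348  0.06939551] 0.0008417922158842046 0.0004994585708539556
 y range [-0.0896983  -0.00176987] [0.59051099 0.16062988]
```

```bash
cat >> h.py <<'E'
YAW=np.radians(63.33); O=np.array([.6057,.1534]); C,Sn=np.cos(YAW),np.sin(YAW)
RB=np.array([[C,Sn],[-Sn,C]])
def tobin(X):
    X=np.asarray(X); B=(X[...,:2]-O)@RB.T
    return np.concatenate([B,X[...,2:]],-1)
def toworld(b): return np.array(b)[:2]@RB+O
def state():
    o=telemetry.observe(); p=o["eef_pos"]
    print("t %.2f"%o["clock"],"bin",tobin(p).round(4),"rot",o["eef_rot"].round(2),"F",o["wrist_force"].round(1),"Fbin",(RB@o["wrist_force"][:2]).round(1),"w",round(o["gripper_width"],3)); return o
E
python3 - <<'E'
from h import *
from scipy.spatial.transform import Rotation as Ro
for n in ["wrist","side"]:
    s=snap(n); B=tobin(s["X"]); hsv=cv2.cvtColor(s["image"],cv2.COLOR_RGB2HSV)
    m=(B[...,2]>.055)&(B[...,2]<.135)&(abs(B[...,0])<.26)&(abs(B[...,1])<.145)
    # loaf by height and saturation
    L=B[m&(hsv[...,1]>100)]
    print(n,len(L),np.percentile(L,[1,50,99],axis=0).round(4).tolist())
    r=cv2.minAreaRect((L[:,:2]*1000).astype(np.float32)); print(r)
    for y in (-.08,-.05,-.025,0,.025,.05,.08):
        q=L[abs(L[:,1]-y)<.006]
        if len(q)>5: print(y,q[:,0].min().round(4),q[:,0].max().round(4),q[:,2].max().round(4))
    k=(B[...,2]>.18)&(B[...,2]<.25)&(hsv[...,2]<120)&(abs(B[...,0])<.14)&(abs(B[...,1])<.07)&(np.hypot(B[...,0],B[...,2]-.07)>.144)
    K=B[k]
    if len(K): 
        print("lip",len(K),np.percentile(K,[1,50,99],axis=0).round(4).tolist()); a=np.degrees(np.arctan2(K[:,2]-.07,-K[:,0]));print(np.percentile(a,[1,25,50,75,99]))
o=state()
R=Ro.from_euler('xyz',o["eef_rot"],degrees=True).as_matrix();print(R.round(3)); print("tool axes bin", (RB@R[:2]).round(3))
# yellow
s=snap("scene");hsv=cv2.cvtColor(s["image"],cv2.COLOR_RGB2HSV)
for p in [(176,278),(216,310),(252,336),(325,325)]: print(p,tobin(s["X"][p[1],p[0]]).round(3),s["X"][p[1],p[0]].round(3))
E
```

```text
wrist 27172 [[-0.1418, -0.0845, 0.0866], [-0.0975, 0.014, 0.1147], [-0.0578, 0.0974, 0.124]]
((-100.27725219726562, 7.233940124511719), (90.39810180664062, 194.12127685546875), 0.21173681318759918)
-0.08 -0.1378 -0.0616 0.1114
-0.05 -0.145 -0.0554 0.1223
-0.025 -0.1445 -0.0551 0.1252
0 -0.1448 -0.0553 0.1249
0.025 -0.1449 -0.0555 0.1254
0.05 -0.1452 -0.0556 0.1219
0.08 -0.1436 -0.0576 0.1219
lip 8396 [[-0.0667, -0.056, 0.2067], [-0.0619, -0.004, 0.2247], [-0.0502, 0.0474, 0.227]]
[66.22984622 67.32725875 68.30293648 69.27520556 69.82510607]
side 2608 [[-0.1429, -0.095, 0.063], [-0.0983, -0.0216, 0.1136], [-0.0564, 0.0947, 0.1259]]
((-2.13531494140625, 12.814239501953125), (257.9090576171875, 285.0792541503906), 89.86747741699219)
-0.08 -0.1415 -0.0581 0.1145
-0.05 -0.1444 -0.0555 0.1251
-0.025 -0.1444 0.1401 0.1272
0 -0.1446 -0.0555 0.1295
0.025 -0.1199 -0.0554 0.1279
0.05 -0.1309 -0.0547 0.1255
0.08 -0.1367 -0.0598 0.1227
lip 350 [[-0.0662, -0.0585, 0.2089], [-0.0598, -0.0047, 0.2249], [-0.0508, 0.0549, 0.2289]]
[66.71798401 67.86387345 69.10003243 69.85903739 70.16168223]
t 0.50 bin [-0.1733  0.0033  0.2313] rot [-94.65  90.   175.35] F [-0.1  0.7 -0.1] Fbin [0.6 0.4] w 0.086
[[-0.  1.  0.]
 [ 0.  0. -1.]
 [-1. -0. -0.]]
tool axes bin [[-0.     0.449 -0.894]
 [ 0.    -0.894 -0.449]]
(176, 278) [-0.548 -0.071  0.098] [ 0.423 -0.369  0.098]
(216, 310) [-0.487 -0.19   0.007] [ 0.557 -0.367  0.007]
(252, 336) [-0.413 -0.305  0.099] [ 0.693 -0.353  0.099]
(325, 325) [-0.216 -0.362  0.079] [ 0.833 -0.202  0.079]
```

send_rows([
  [0, 0, 0],
  [0, 0, 0],
  [0, 0, 0],
  [0, 0, 0],
  [0, 0, 0],
], hand=[0, 0, 0, 0, 0], twist=[-0.1487, -0.1487, -0.1487, -0.1487, -0.1487])

```text
clock: 1.05
eef_pos: [0.525, 0.0, 0.2313]
eef_rot: [46.2, 90.0, -0.9]
wrist_force: [-0.1, 0.1, 0.3]
gripper_width: 0.0425
```

send_rows([
  [0, 0, 0],
  [0, 0, 0],
  [0, 0, 0],
  [0, 0, 0],
  [0, 0, 0],
], hand=[0, 0, 0, 0, 0], twist=[-0.1487, -0.1487, -0.1487, -0.1487, -0.1487])

```text
clock: 1.55
eef_pos: [0.525, 0.0, 0.2313]
eef_rot: [20.4, 90.0, 15.9]
wrist_force: [0.1, -0.1, 0.2]
gripper_width: 0.0424
```

send_rows([
  [0, 0, 0],
  [0, 0, 0],
  [0, 0, 0],
  [0, 0, 0],
  [0, 0, 0],
], hand=[0, 0, 0, 0, 0], twist=[-0.1487, -0.1487, -0.1487, -0.1487, -0.1487])

```text
clock: 2.05
eef_pos: [0.525, 0.0, 0.2313]
eef_rot: [-29.2, 90.0, 9.0]
wrist_force: [0.1, -0.8, -0.4]
gripper_width: 0.0427
```

send_rows([
  [0, 0, 0],
  [0, 0, 0],
  [0, 0, 0],
  [0, 0, 0],
], hand=[0, 0, 0, 0], twist=[-0.1487, -0.1487, -0.1487, 0])

```text
clock: 2.45
eef_pos: [0.525, 0.0, 0.2314]
eef_rot: [-69.4, 90.0, -6.0]
wrist_force: [0.3, 0.2, 0.3]
gripper_width: 0.0426
```

```bash
python3 - <<'E'
from h import *
from scipy.spatial.transform import Rotation as Ro
o=state();print(o["joints"].round(1))
R=Ro.from_euler('xyz',o["eef_rot"],degrees=True).as_matrix(); print("tool axes bin", (RB@R[:2]).round(3))
E
```

```text
t 2.45 bin [-0.1733  0.0032  0.2314] rot [-69.44  89.99  -6.01] F [0.3 0.2 0.3] Fbin [ 0.3 -0.2] w 0.043
[  -8.4   19.6   87.3    0.    73.1 -161.8]
tool axes bin [[ 0.    -0.002  1.   ]
 [-0.     1.     0.002]]
```

send_rows([
  [0, 0.003, -0.02],
  [0.045, 0, 0],
  [0.045, 0, 0],
  [0.045, 0, 0],
  [0.028, 0, 0],
], hand=[0, 0, 0, 0, 0], twist=[0, 0, 0, 0, 0])

```text
clock: 2.95
eef_pos: [0.5119, -0.0163, 0.0655]
eef_rot: [106.6, 89.8, 169.7]
wrist_force: [0.7, 0.3, 0.4]
gripper_width: 0.0428
```

```bash
python3 - <<'E'
from h import *
state(); snap("wrist","w1");snap("side","s1")
E
```

```text
t 2.95 bin [-0.1938  0.0077  0.0655] rot [106.61  89.81 169.69] F [0.7 0.3 0.4] Fbin [ 0.5 -0.5] w 0.043
```

View pics/w1.png

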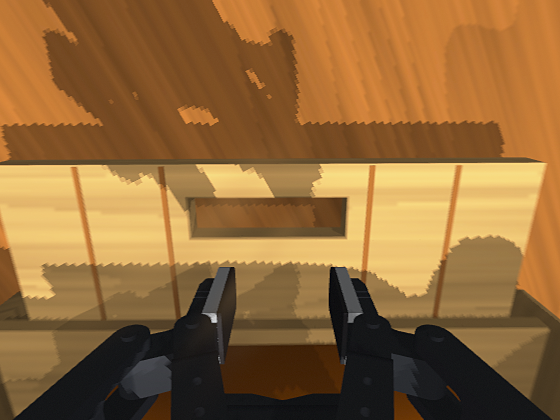

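View pics/s1.png

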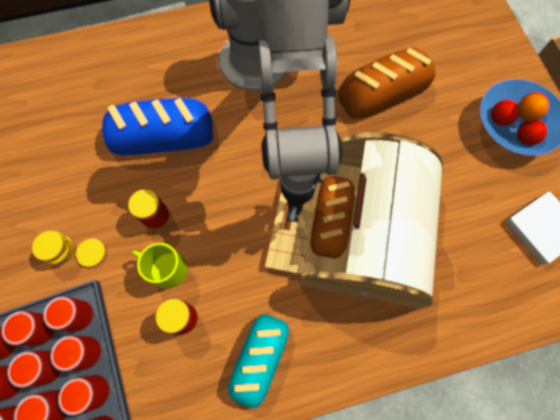

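send_rows([
  [0, 0, 0.015],
  [0, 0, 0.01],
  [0, 0, 0.01],
  [0, 0, 0.01],
  [0, 0, 0.01],
], hand=[0, 0, 0, 0, 0], twist=[0, 0, 0, 0, 0])

```text
clock: 3.55
eef_pos: [0.5388, 0.0326, 0.0699]
eef_rot: [-114.7, 89.8, -51.3]
wrist_force: [-3.5, -6.2, 6.0]
gripper_width: 0.0426
```

```bash
cat > look.py <<'E'
from h import *
import sys
state()
s=snap("side","s_"+sys.argv[1]); B=tobin(s["X"]); hsv=cv2.cvtColor(s["image"],cv2.COLOR_RGB2HSV)
m=(B[...,2]>.055)&(B[...,2]<.135)&(B[...,0]>-.18)&(B[...,0]<0)&(abs(B[...,1])<.13)&(hsv[...,1]>100)
L=B[m]
for y in (-.08,-.05,-.025,0,.05,.08):
    q=L[abs(L[:,1]-y)<.008]
    if len(q)>5: print(y,q[:,0].min().round(4),q[:,0].max().round(4),q[:,2].max().round(4),len(q))
c=cv2.resize(s["image"][110:310,240:460,::-1],None,fx=3,fy=3,interpolation=cv2.INTER_CUBIC);cv2.imwrite(f"pics/sc_{sys.argv[1]}.png",c)
E
python3 look.py 2
```

```text
t 3.55 bin [-0.138   0.0055  0.0699] rot [-114.68   89.85  -51.29] F [-3.5 -6.2  6. ] Fbin [-7.1  0.4] w 0.043
-0.08 -0.1226 -0.0497 0.1161 259
-0.05 -0.1254 -0.0534 0.1248 218
-0.025 -0.1496 -0.0514 0.1345 206
0 -0.1172 -0.0542 0.1272 164
0.05 -0.0912 -0.054 0.1247 89
0.08 -0.0762 -0.0528 0.1227 24
```

View pics/sc_2.png

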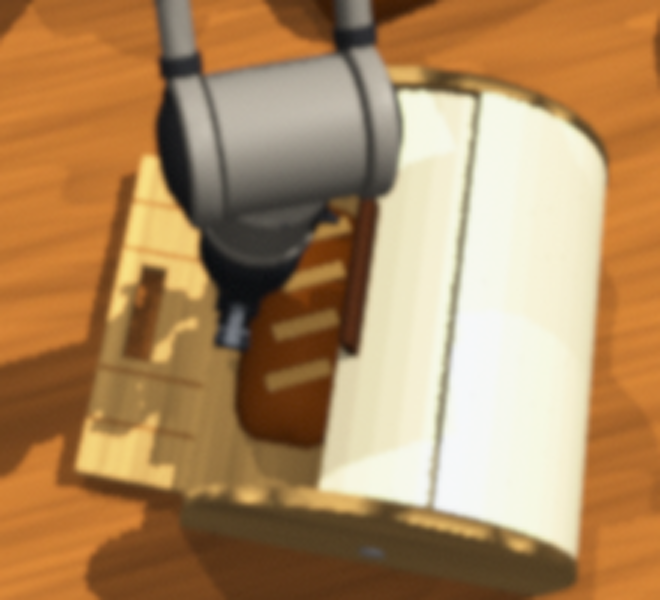

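```bash
python3 - <<'E'
from h import *
state()
for n in ["scene","side"]:
    s=snap(n); B=tobin(s["X"]); 
    hsv=cv2.cvtColor(s["image"],cv2.COLOR_RGB2HSV)
    m=(abs(B[...,1])<.075)&(B[...,0]>-.25)&(B[...,0]<.02)
    for z in np.arange(.06,.34,.02):
        q=B[m&(abs(B[...,2]-z)<.01)&((hsv[...,1]<60)|(hsv[...,2]<50))]
        if len(q): print(n,z.round(2),len(q),q[:,0].min().round(3),np.percentile(q[:,0],[50,99]).round(3),q[:,0].max().round(3))
state()
E
```

```text
t 3.60 bin [-0.1364  0.0055  0.0699] rot [-77.88  89.83 -14.48] F [ 0.3 -0.8  1.3] Fbin [-0.6 -0.6] w 0.043
scene 0.1 6 -0.148 [-0.143 -0.115] -0.115
scene 0.12 20 -0.147 [-0.14  -0.119] -0.116
scene 0.14 15 -0.15 [-0.147 -0.14 ] -0.14
scene 0.16 20 -0.151 [-0.144 -0.126] -0.126
scene 0.18 74 -0.15 [-0.138 -0.126] -0.126
scene 0.2 640 -0.157 [-0.03   0.012] 0.013
scene 0.22 568 -0.173 [0.   0.02] 0.02
scene 0.24 74 -0.174 [-0.154 -0.118] -0.118
scene 0.26 40 -0.175 [-0.155 -0.12 ] -0.118
scene 0.28 60 -0.176 [-0.144 -0.111] -0.111
scene 0.3 35 -0.15 [-0.134 -0.089] -0.089
scene 0.32 21 -0.145 [-0.133 -0.093] -0.092
scene 0.34 43 -0.187 [-0.125 -0.108] -0.108
side 0.1 3 -0.121 [-0.119 -0.116] -0.116
side 0.12 16 -0.145 [-0.128 -0.122] -0.122
side 0.14 28 -0.15 [-0.142 -0.119] -0.119
side 0.16 27 -0.15 [-0.124 -0.116] -0.116
side 0.18 120 -0.146 [-0.135 -0.124] -0.123
side 0.2 1372 -0.155 [-0.026  0.013] 0.014
side 0.22 914 -0.168 [0.001 0.02 ] 0.02
side 0.24 118 -0.169 [-0.137 -0.105] -0.103
side 0.26 73 -0.17 [-0.137 -0.105] -0.105
side 0.28 147 -0.168 [-0.134 -0.102] -0.101
side 0.3 121 -0.16 [-0.131 -0.092] -0.09
side 0.32 105 -0.159 [-0.128 -0.092] -0.09
side 0.34 172 -0.154 [-0.124 -0.101] -0.099
t 3.70 bin [-0.1372  0.006   0.0691] rot [-60.85  89.89   2.56] F [-0.2 -0.1  0.1] Fbin [-0.2  0.1] w 0.043
```

send_rows([
  [0, 0, 0.005],
  [0, 0, 0.005],
  [0, 0, 0.002],
  [0, 0, 0],
], hand=[0, 0, 0, 0], twist=[0, 0, 0, 0])

```text
clock: 4.1
eef_pos: [0.5434, 0.043, 0.0687]
eef_rot: [-152.1, 90.0, -88.7]
wrist_force: [-2.7, -3.2, 4.4]
gripper_width: 0.0428
```

```bash
python3 look.py 3
```

```text
t 4.10 bin [-0.1266  0.0061  0.0687] rot [-152.08   89.95  -88.73] F [-2.7 -3.2  4.4] Fbin [-4.1  1. ] w 0.043
-0.08 -0.1112 -0.0513 0.1162 216
-0.05 -0.137 -0.0538 0.1306 188
-0.025 -0.1381 -0.0525 0.1333 179
0 -0.1056 -0.0552 0.1268 136
0.05 -0.077 -0.0551 0.1232 53
```

send_rows([
  [0, 0, -0.02],
  [0, 0, -0.04],
  [0, 0, -0.045],
  [0, -0.005, -0.045],
  [0, 0, 0],
], hand=[0, 0, 0, -1, -1], twist=[0, 0, 0, 0, 0])

```text
clock: 4.65
eef_pos: [0.4793, -0.0967, 0.0684]
eef_rot: [-149.3, 90.0, -86.3]
wrist_force: [0.4, 0.4, -1.0]
gripper_width: 0.0143
```

```bash
python3 look.py 4; python3 - <<'E'
from h import *
w=snap("wrist","w4");snap("scene","a4")
state()
E
```

```text
t 4.65 bin [-0.2802  0.0007  0.0684] rot [-149.34   89.98  -86.29] F [ 0.4  0.4 -1. ] Fbin [ 0.5 -0.2] w 0.014
-0.08 -0.1111 -0.052 0.1148 215
-0.05 -0.1141 -0.0543 0.1248 187
-0.025 -0.1147 -0.0521 0.1279 191
0 -0.115 -0.0549 0.1263 171
0.05 -0.1159 -0.055 0.1241 169
0.08 -0.1141 -0.0547 0.1234 114
t 4.80 bin [-0.276   0.001   0.0684] rot [-26.31  89.96  36.98] F [-0.9 -0.  -0. ] Fbin [-0.4  0.8] w 0.0
```

View pics/sc_4.png

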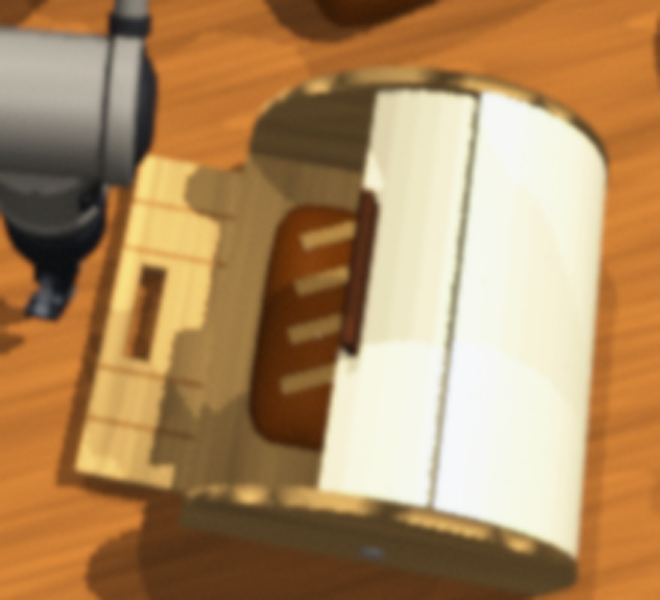

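View pics/w4.png

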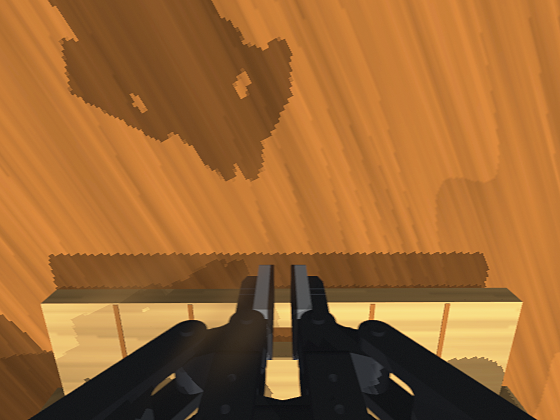

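send_rows([
  [0.03, 0, 0],
  [0.022, 0, 0],
  [0, 0, 0.02],
  [0, 0, 0.02],
  [0, 0, 0.02],
], hand=[-1, -1, -1, -1, -1], twist=[0, 0, 0, 0, 0])

```text
clock: 5.3
eef_pos: [0.5073, -0.0372, 0.0155]
eef_rot: [109.2, 89.9, 172.6]
wrist_force: [-1.4, -2.3, -1.8]
gripper_width: -0.0003
```

send_rows([
  [0, 0, 0.015],
  [0, 0, 0.01],
  [0, 0, 0.005],
], hand=[-1, -1, -1], twist=[0, 0, 0])

```text
clock: 5.6
eef_pos: [0.521, -0.0111, 0.0162]
eef_rot: [105.0, 90.0, 168.5]
wrist_force: [-1.9, -1.7, -1.0]
gripper_width: 0.0001
```

```bash
python3 look.py 5
```

```text
t 5.60 bin [-0.185   0.0018  0.0162] rot [105.02  89.96 168.49] F [-1.9 -1.7 -1. ] Fbin [-2.3  1. ] w 0.0
-0.08 -0.1112 -0.0521 0.1144 216
-0.05 -0.1716 -0.0539 0.1235 190
-0.025 -0.1724 -0.0523 0.1308 193
0 -0.1151 -0.0553 0.1271 173
0.05 -0.1158 -0.0553 0.1242 167
0.08 -0.0996 -0.0546 0.1226 90
```

View pics/sc_5.png

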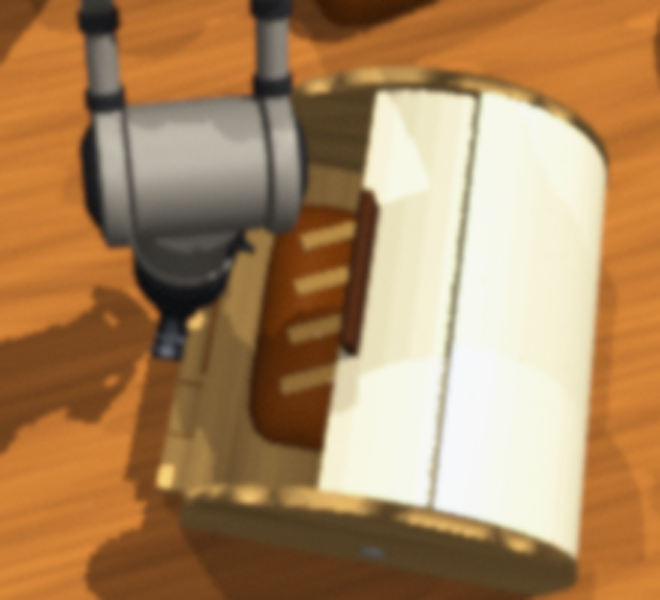

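Continue in small steps, watching for the stop.

send_rows([
  [0, 0, 0.004],
  [0, 0, 0.003],
  [0, 0, 0],
], hand=[-1, -1, -1], twist=[0, 0, 0])

```text
clock: 5.95
eef_pos: [0.5244, -0.0063, 0.0165]
eef_rot: [-56.2, 90.0, 7.1]
wrist_force: [0.6, -0.4, 0.1]
gripper_width: -0.0002
```

send_rows([
  [0, 0, 0.003],
  [0, 0, 0],
], hand=[-1, -1], twist=[0, 0])

```text
clock: 6.15
eef_pos: [0.5254, -0.0045, 0.0165]
eef_rot: [-164.6, 89.9, -101.3]
wrist_force: [-2.7, -5.1, 0.5]
gripper_width: -0.0005
```

```bash
python3 -c "
from h import *
state()"
```

```text
t 6.15 bin [-0.1771  0.0009  0.0165] rot [-164.64   89.93 -101.28] F [-2.7 -5.1  0.5] Fbin [-5.8  0.1] w -0.001
```

send_rows([
  [0, 0, 0.003],
  [0, 0, 0],
  [0, 0, 0],
], hand=[-1, -1, -1], twist=[0, 0, 0])

```text
clock: 6.45
eef_pos: [0.5254, -0.0043, 0.0165]
eef_rot: [170.5, 89.7, -126.2]
wrist_force: [-7.8, -20.0, 5.5]
gripper_width: 0.0
```

send_rows([
  [0, 0, 0.003],
  [0, 0, 0],
], hand=[-1, -1], twist=[0, 0])

```text
clock: 6.65
eef_pos: [0.5255, -0.0042, 0.0165]
eef_rot: [168.0, 89.4, -128.6]
wrist_force: [-14.4, -33.9, 8.4]
gripper_width: -0.0001
```

```bash
python3 -c "
from h import *
state()"
```

```text
t 6.65 bin [-0.1768  0.001   0.0165] rot [ 167.96   89.43 -128.59] F [-14.4 -33.9   8.4] Fbin [-36.7  -2.3] w -0.0
```

send_rows([
  [0, 0, -0.04],
  [-0.045, 0, 0],
  [-0.045, 0, 0],
  [-0.045, 0, 0],
  [-0.045, 0, 0],
], hand=[-1, -1, -1, -1, -1], twist=[0, 0, 0, 0, 0])

```text
clock: 7.15
eef_pos: [0.5102, -0.0341, 0.1985]
eef_rot: [-56.5, 89.9, 6.8]
wrist_force: [0.8, -1.4, -0.5]
gripper_width: -0.0001
```

send_rows([
  [-0.045, 0, 0],
  [-0.045, 0, 0],
  [0, 0, 0],
], hand=[-1, -1, -1], twist=[0, 0, 0])

```text
clock: 7.45
eef_pos: [0.513, -0.0344, 0.2932]
eef_rot: [-74.0, 89.2, -10.6]
wrist_force: [1.0, -0.2, 0.4]
gripper_width: 0.0002
```

```bash
python3 look.py 6; python3 - <<'E'
from h import *
w=snap("wrist","w6"); s=snap("side")
for n,s in (("w",w),("s",s)):
    B=tobin(s["X"]);hsv=cv2.cvtColor(s["image"],cv2.COLOR_RGB2HSV)
    b=B[(abs(B[...,2]-.03)<.006)&(abs(B[...,1])<.13)&(B[...,0]<-.14)&(B[...,0]>-.3)]
    if len(b): print(n,"board min x",np.percentile(b[:,0],[1,5]))
    k=(B[...,2]>.18)&(B[...,2]<.25)&(hsv[...,2]<120)&(abs(B[...,0])<.14)&(abs(B[...,1])<.07)&(np.hypot(B[...,0],B[...,2]-.07)>.144)
    K=B[k]; print("lip",len(K),np.percentile(K,[1,50,99],axis=0).round(4).tolist() if len(K) else 0)
    if len(K):
        a=np.degrees(np.arctan2(K[:,2]-.07,-K[:,0]));print(np.percentile(a,[1,25,50,75,99]))
state()
E
```

```text
t 7.45 bin [-0.2094 -0.0015  0.2932] rot [-73.99  89.21 -10.64] F [ 1.  -0.2  0.4] Fbin [ 0.3 -1. ] w 0.0
-0.08 -0.1113 -0.052 0.1156 215
-0.05 -0.1141 -0.054 0.1245 191
-0.025 -0.1145 -0.0523 0.1283 193
0 -0.115 -0.0549 0.1269 169
0.05 -0.1159 -0.0548 0.1234 167
0.08 -0.114 -0.0547 0.1229 114
w board min x [-0.16532472 -0.16499924]
lip 205 [[-0.0673, -0.0067, 0.2025], [-0.0639, -0.0004, 0.214], [-0.0588, 0.0052, 0.2225]]
[65.71171596 65.9790786  66.10383062 66.21280358 66.54043828]
s board min x [-0.16442268 -0.16381117]
lip 351 [[-0.0661, -0.0586, 0.2069], [-0.0598, -0.0047, 0.2251], [-0.0509, 0.0558, 0.2292]]
[66.6080178  67.9219144  69.10332653 69.85356054 70.24472488]
t 7.60 bin [-0.2103  0.0015  0.2858] rot [ 53.85  89.98 117.2 ] F [-0.6  0.4 -0.4] Fbin [0.1 0.7] w -0.0
```

View pics/sc_6.png

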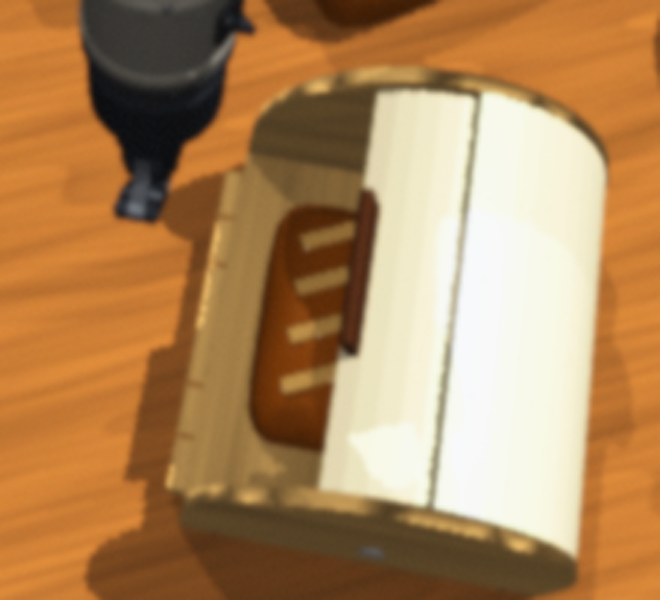

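send_rows([
  [0, 0, 0.045],
  [0, 0, 0.045],
  [0, 0, 0.045],
  [0, 0, 0.045],
  [0, 0, 0],
], hand=[-1, -1, -1, -1, -1], twist=[0, 0, 0, 0, 0])

```text
clock: 8.1
eef_pos: [0.5914, 0.1316, 0.2829]
eef_rot: [97.5, 89.7, 161.1]
wrist_force: [-0.9, -0.1, 0.2]
gripper_width: -0.0003
```

send_rows([
  [0.025, 0, 0],
  [0.02, 0, 0],
], hand=[-1, -1], twist=[0, 0])

```text
clock: 8.3
eef_pos: [0.5901, 0.127, 0.2384]
eef_rot: [124.6, 89.8, -172.0]
wrist_force: [0.1, 0.3, 0.1]
gripper_width: -0.0003
```

```bash
python3 look.py 7; python3 -c "
from h import *
state()"
```

```text
t 8.30 bin [-0.0306  0.0021  0.2384] rot [ 124.6    89.81 -172.01] F [0.1 0.3 0.1] Fbin [0.3 0. ] w -0.0
-0.08 -0.1113 -0.0518 0.1147 217
-0.05 -0.1141 -0.0541 0.1246 189
-0.025 -0.1144 -0.0521 0.1275 190
0 -0.1151 -0.0557 0.1275 168
0.05 -0.1159 -0.0548 0.1255 165
0.08 -0.1143 -0.0549 0.1252 119
t 8.35 bin [-0.0317  0.0034  0.2347] rot [ 122.32   89.44 -174.32] F [-0.   0.5 -2.8] Fbin [0.4 0.2] w 0.0
```

View pics/sc_7.png

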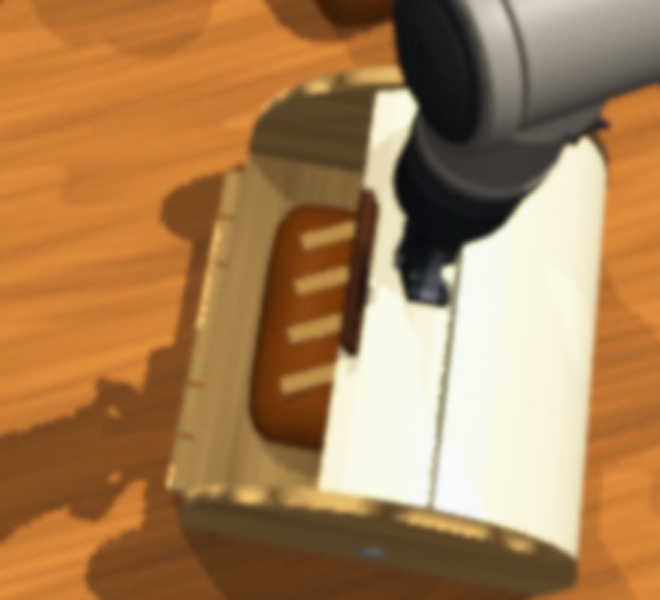

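send_rows([
  [0.014, -0.002, 0],
  [0, 0, 0],
  [0, 0, 0],
], hand=[-1, -1, -1], twist=[0, 0, 0])

```text
clock: 8.65
eef_pos: [0.5924, 0.1256, 0.227]
eef_rot: [123.6, 89.9, -173.1]
wrist_force: [-0.5, 0.3, -0.4]
gripper_width: -0.0001
```

send_rows([
  [0.009, 0, 0],
  [0, 0, -0.01],
  [0.0035, 0, -0.015],
  [0.006, 0, -0.013],
  [0.0065, 0, -0.013],
], hand=[-1, -1, -1, -1, -1], twist=[0, 0, 0, 0, 0])

```text
clock: 9.15
eef_pos: [0.5699, 0.0806, 0.2027]
eef_rot: [-24.8, 89.8, 38.6]
wrist_force: [2.3, 3.9, 0.2]
gripper_width: 0.0002
```

```bash
python3 look.py 8|head -1; python3 -c "
from h import *
state()"
```

```text
t 9.15 bin [-0.0811 -0.0007  0.2027] rot [-24.78  89.83  38.58] F [2.3 3.9 0.2] Fbin [ 4.5 -0.3] w 0.0
t 9.20 bin [-0.0833 -0.0004  0.2016] rot [106.5   89.97 169.81] F [ 1.8  0.2 -0.8] Fbin [ 1.  -1.5] w 0.0
```

View pics/sc_8.png

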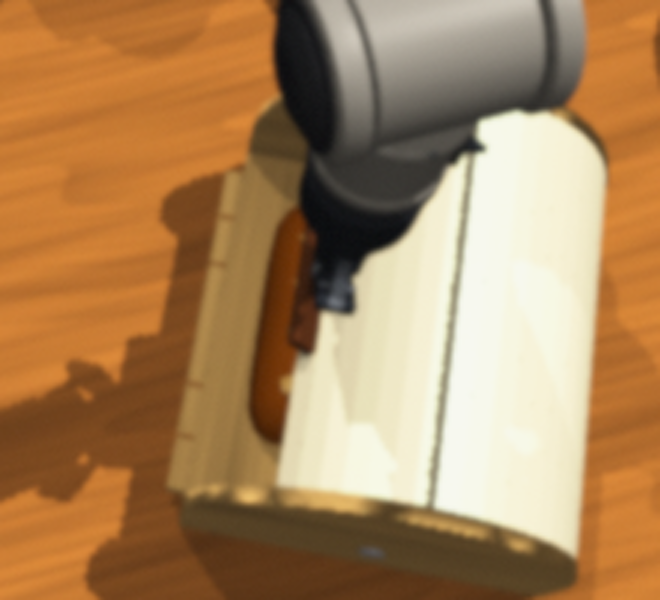

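send_rows([
  [0.0065, 0, -0.0105],
  [0.007, 0, -0.0095],
  [0.006, 0, -0.009],
  [0, 0, 0],
  [-0.03, 0, 0],
], hand=[-1, -1, -1, -1, -1], twist=[0, 0, 0, 0, 0])

```text
clock: 9.7
eef_pos: [0.5542, 0.0537, 0.2093]
eef_rot: [120.9, 89.4, -175.8]
wrist_force: [0.7, 0.1, 0.1]
gripper_width: -0.0003
```

```bash
cat > lip.py <<'E'
from h import *
import sys
o=state()
for n in ("side","wrist","scene"):
    s=snap(n,f"{n}_{sys.argv[1]}"); B=tobin(s["X"]);hsv=cv2.cvtColor(s["image"],cv2.COLOR_RGB2HSV)
    r=np.hypot(B[...,0],B[...,2]-.07)
    k=(B[...,0]<0)&(abs(B[...,1])<.062)&(r>.144)&(r<.172)&(B[...,2]>.045)&(hsv[...,0]<14)&(hsv[...,1]>60)&(hsv[...,2]<130)
    K=B[k]
    if len(K)>20:
        a=np.degrees(np.arctan2(K[:,2]-.07,-K[:,0])); print(n,len(K),"lip angle",np.percentile(a,[2,25,50,75,98]).round(1),np.percentile(K,[2,50,98],axis=0).round(3).tolist())
    if n=="side": cv2.imwrite(f"pics/sc_{sys.argv[1]}.png",cv2.resize(s["image"][110:310,240:460,::-1],None,fx=3,fy=3,interpolation=cv2.INTER_CUBIC))
state()
E
python3 lip.py 9
```

```text
t 9.70 bin [-0.1122  0.0013  0.2093] rot [ 120.9    89.44 -175.79] F [0.7 0.1 0.1] Fbin [ 0.4 -0.6] w -0.0
side 235 lip angle [41.4 42.5 43.1 43.5 44.1] [[-0.126, -0.058, 0.169], [-0.119, -0.032, 0.181], [-0.105, 0.024, 0.185]]
wrist 6471 lip angle [40.  41.7 42.8 43.  43.2] [[-0.128, -0.056, 0.169], [-0.121, 0.002, 0.18], [-0.106, 0.056, 0.183]]
scene 291 lip angle [40.  42.  42.7 43.1 43.7] [[-0.129, -0.059, 0.169], [-0.119, -0.005, 0.179], [-0.106, 0.055, 0.186]]
t 9.85 bin [-0.1104 -0.0017  0.2145] rot [-81.72  89.81 -18.37] F [-0.1  1.   0.2] Fbin [0.9 0.6] w 0.0
```

View pics/sc_9.png

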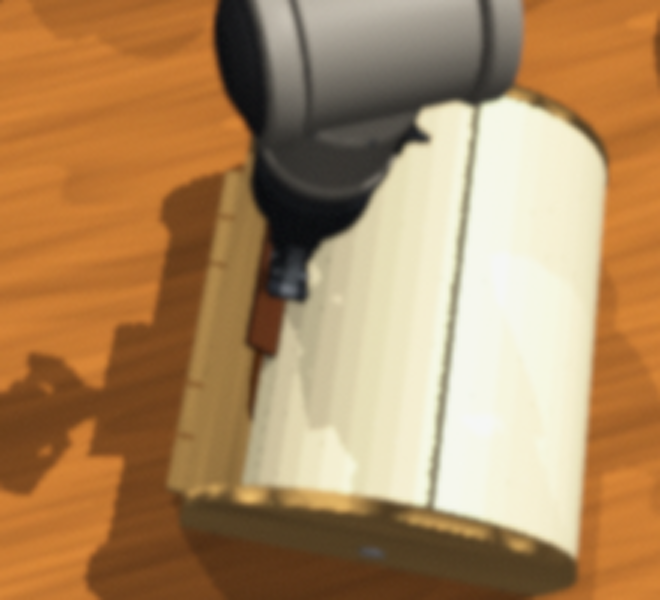

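send_rows([
  [0, 0, -0.021],
  [0.03, 0, 0],
  [0.01, 0, -0.006],
  [0.009, 0, -0.005],
  [0.011, 0, -0.006],
], hand=[-1, -1, -1, -1, -1], twist=[0, 0, 0, 0, 0])

```text
clock: 10.35
eef_pos: [0.5385, 0.0144, 0.1544]
eef_rot: [-163.7, 89.4, -100.3]
wrist_force: [-12.7, -26.4, 20.3]
gripper_width: 0.0003
```

```bash
python3 lip.py 10
```

```text
t 10.35 bin [-0.1544 -0.0023  0.1544] rot [-163.71   89.37 -100.32] F [-12.7 -26.4  20.3] Fbin [-29.3  -0.5] w 0.0
side 248 lip angle [30.4 31.2 31.6 31.9 32.6] [[-0.144, -0.058, 0.145], [-0.131, -0.026, 0.151], [-0.122, 0.019, 0.157]]
wrist 5866 lip angle [27.3 28.9 30.  30.3 30.6] [[-0.149, -0.057, 0.144], [-0.144, 0.016, 0.151], [-0.126, 0.057, 0.154]]
scene 51 lip angle [29.2 30.1 30.4 30.9 31.5] [[-0.147, -0.06, 0.143], [-0.135, -0.049, 0.15], [-0.124, -0.039, 0.155]]
t 10.50 bin [-0.1551 -0.0021  0.1531] rot [-173.74   89.31 -110.4 ] F [ -9.7 -25.9  12.2] Fbin [-27.5  -3. ] w -0.0
```

send_rows([
  [-0.04, 0, -0.01],
  [-0.04, 0, -0.02],
  [0, 0, -0.02],
  [0, 0, -0.02],
  [0, 0, 0],
], hand=[-1, -1, -1, -1, -1], twist=[0, 0, 0, 0, 0])

```text
clock: 11.0
eef_pos: [0.5072, -0.0436, 0.2323]
eef_rot: [141.2, 89.9, -155.6]
wrist_force: [0.2, 0.9, -0.0]
gripper_width: -0.0
```

send_rows([
  [0, 0, 0],
  [0, 0, 0],
  [0, 0, 0],
  [0, 0, 0],
  [0, 0, 0],
], hand=[1, 1, 1, 1, 1], twist=[0.1428, 0.1428, 0.1428, 0.1428, 0.1428])

```text
clock: 11.5
eef_pos: [0.5083, -0.0413, 0.2319]
eef_rot: [146.2, 89.9, 168.3]
wrist_force: [0.1, -0.4, -0.5]
gripper_width: 0.0723
```

send_rows([
  [0, 0, 0],
  [0, 0, 0],
  [0, 0, 0],
  [0, 0, 0],
  [0, 0, 0],
], hand=[1, 1, 1, 1, 1], twist=[0.1428, 0.1428, 0.1428, 0.1428, 0.1428])

```text
clock: 12.0
eef_pos: [0.5083, -0.0413, 0.2319]
eef_rot: [-171.6, 89.9, 169.7]
wrist_force: [-0.5, -1.2, 0.2]
gripper_width: 0.0853
```

send_rows([
  [0, 0, 0],
  [0, 0, 0],
], hand=[1, 1], twist=[0.1428, 0])

```text
clock: 12.2
eef_pos: [0.5083, -0.0414, 0.232]
eef_rot: [-165.5, 89.9, 167.8]
wrist_force: [0.1, 1.0, -1.3]
gripper_width: 0.0855
```

```bash
python3 lip.py 11;  python3 - <<'E'
from h import *
from scipy.spatial.transform import Rotation as Ro
o=state();print(o["joints"].round(1))
R=Ro.from_euler('xyz',o["eef_rot"],degrees=True).as_matrix(); print("tool axes bin", (RB@R[:2]).round(3))
E
```

```text
t 12.20 bin [-0.2178 -0.0004  0.232 ] rot [-165.53   89.91  167.78] F [ 0.1  1.  -1.3] Fbin [0.9 0.3] w 0.085
side 461 lip angle [29.6 30.4 30.8 31.2 32.1] [[-0.146, -0.057, 0.144], [-0.135, -0.004, 0.151], [-0.124, 0.054, 0.157]]
wrist 5045 lip angle [28.1 29.9 30.4 30.5 30.8] [[-0.148, -0.047, 0.144], [-0.139, 0.012, 0.15], [-0.124, 0.059, 0.154]]
scene 219 lip angle [29.2 30.2 30.6 31.  31.9] [[-0.147, -0.057, 0.143], [-0.135, -0.014, 0.15], [-0.124, 0.036, 0.157]]
t 12.35 bin [-0.218  -0.0005  0.2324] rot [-164.37   89.95  169.21] F [ 0.9 -0.1 -0.4] Fbin [ 0.3 -0.9] w 0.085
t 12.35 bin [-0.218  -0.0005  0.2324] rot [-164.37   89.95  169.21] F [ 0.9 -0.1 -0.4] Fbin [ 0.3 -0.9] w 0.085
[-13.3  18.   89.5  -0.   72.6 -76.9]
tool axes bin [[-0.     1.     0.004]
 [ 0.001  0.004 -1.   ]]
```

View pics/wrist_11.png

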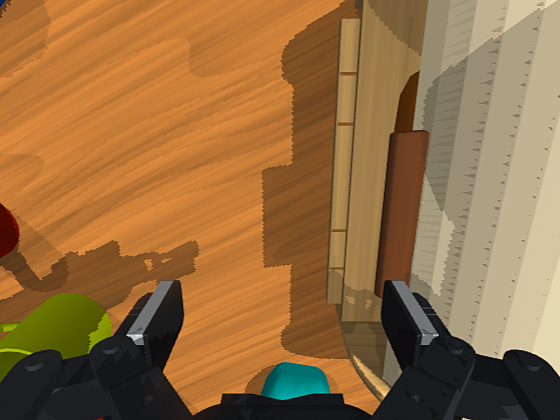

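View pics/sc_11.png

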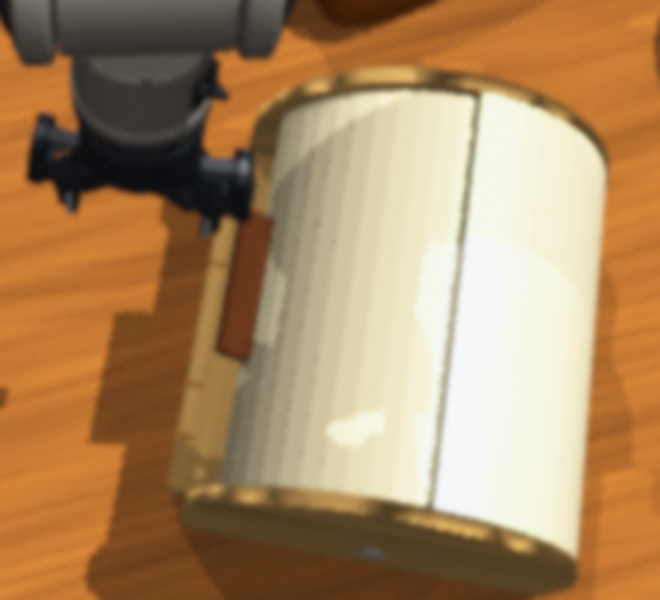

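send_rows([
  [0, 0.037, 0],
  [0, 0, 0],
  [0.035, 0, 0],
  [0.035, 0, 0],
  [0, 0, 0],
], hand=[0.5, 0.5, 0.5, 0.5, 0.5], twist=[0, 0, 0, 0, 0])

```text
clock: 12.85
eef_pos: [0.522, -0.0086, 0.1588]
eef_rot: [-161.8, 89.5, 171.7]
wrist_force: [-0.6, 1.2, -0.5]
gripper_width: 0.0643
```

```bash
python3 lip.py 12
```

```text
t 12.85 bin [-0.1823  0.0021  0.1588] rot [-161.76   89.47  171.72] F [-0.6  1.2 -0.5] Fbin [0.8 1.1] w 0.064
side 287 lip angle [29.7 30.5 30.9 31.3 32. ] [[-0.145, -0.057, 0.144], [-0.133, -0.024, 0.15], [-0.124, 0.018, 0.156]]
wrist 7454 lip angle [28.1 29.8 30.4 30.5 30.8] [[-0.148, -0.053, 0.144], [-0.139, 0.026, 0.151], [-0.125, 0.06, 0.154]]
scene 141 lip angle [29.5 30.2 30.6 31.  31.9] [[-0.147, -0.058, 0.143], [-0.135, -0.03, 0.15], [-0.123, 0.002, 0.157]]
t 13.00 bin [-0.1812 -0.0016  0.1642] rot [ 14.33  89.89 -12.27] F [-1.1  0.2  0.7] Fbin [-0.3  1. ] w 0.064
```

View pics/wrist_12.png

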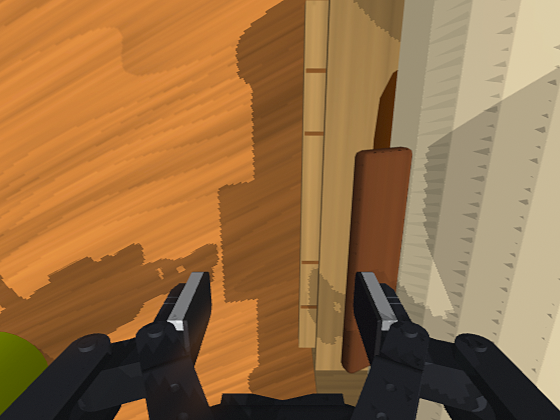

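send_rows([
  [0.013, 0, 0],
  [0.01, -0.004, 0],
  [0.01, -0.004, 0],
  [0.01, -0.004, 0],
  [0, 0, 0],
], hand=[0.5, 0.5, 0.5, 0.5, 0.5], twist=[0, 0, 0, 0, 0])

```text
clock: 13.5
eef_pos: [0.5187, -0.02, 0.1186]
eef_rot: [-172.4, 89.9, 160.9]
wrist_force: [-0.0, 0.1, -0.7]
gripper_width: 0.064
```

```bash
python3 lip.py 13
```

```text
t 13.50 bin [-1.940e-01 -1.000e-04  1.186e-01] rot [-172.38   89.86  160.92] F [-0.   0.1 -0.7] Fbin [0.1 0.1] w 0.064
side 271 lip angle [18.  18.7 19.1 19.7 22.1] [[-0.158, -0.057, 0.117], [-0.146, -0.026, 0.121], [-0.136, 0.056, 0.131]]
wrist 8521 lip angle [16.7 18.4 18.7 18.8 19.2] [[-0.161, -0.052, 0.116], [-0.152, 0.029, 0.121], [-0.137, 0.06, 0.124]]
scene 141 lip angle [17.8 18.6 19.1 19.6 21. ] [[-0.16, -0.058, 0.115], [-0.148, -0.031, 0.121], [-0.137, -0.003, 0.128]]
t 13.65 bin [-0.1932 -0.0004  0.1196] rot [174.64  89.94 147.99] F [ 0.1  0.5 -0.6] Fbin [0.5 0.2] w 0.064
```

send_rows([
  [0.012, -0.004, 0],
  [0.012, -0.003, 0],
  [0.012, -0.002, 0],
  [0.012, 0, 0],
  [0.007, 0, 0],
], hand=[0.5, 0.5, 0.5, 0.5, 0.5], twist=[0, 0, 0, 0, 0])

```text
clock: 14.15
eef_pos: [0.5153, -0.0277, 0.0637]
eef_rot: [-157.6, 89.9, 175.8]
wrist_force: [-0.2, -1.1, 1.9]
gripper_width: 0.0638
```

send_rows([
  [0.005, 0, 0],
  [0.003, 0, 0],
  [0, 0, 0],
], hand=[0.5, 0.5, 0.5], twist=[0, 0, 0])

```text
clock: 14.45
eef_pos: [0.5153, -0.0275, 0.0564]
eef_rot: [-170.5, 89.9, 162.9]
wrist_force: [0.3, 0.4, -0.7]
gripper_width: 0.0641
```

```bash
python3 lip.py 14
```

```text
t 14.45 bin [-0.2022 -0.0004  0.0564] rot [-170.46   89.95  162.9 ] F [ 0.3  0.4 -0.7] Fbin [ 0.5 -0.1] w 0.064
side 254 lip angle [-4.1 -3.1 -2.7 -2.1 12. ] [[-0.167, -0.057, 0.059], [-0.154, -0.025, 0.063], [-0.144, 0.054, 0.103]]
wrist 9238 lip angle [-4.1 -3.2 -3.  -2.8 -2.4] [[-0.168, -0.05, 0.058], [-0.157, 0.031, 0.062], [-0.144, 0.06, 0.064]]
scene 129 lip angle [-4.1 -3.  -2.4 -1.9 13.4] [[-0.165, -0.058, 0.059], [-0.154, -0.03, 0.064], [-0.144, -0.001, 0.107]]
t 14.60 bin [-0.2022 -0.0008  0.057 ] rot [29.89 89.98  3.25] F [ 0.1  0.3 -0.5] Fbin [0.3 0.1] w 0.064
```

Almost shut; press on in small steps until the stop.

send_rows([
  [0.002, 0, 0],
  [0.002, 0, 0],
  [0, 0, 0],
], hand=[0.5, 0.5, 0.5], twist=[0, 0, 0])

```text
clock: 14.9
eef_pos: [0.5161, -0.0276, 0.0544]
eef_rot: [24.5, 89.9, -2.1]
wrist_force: [-4.9, 0.1, 13.8]
gripper_width: 0.064
```

send_rows([
  [0.003, 0, 0],
  [0, 0, 0],
], hand=[0.5, 0.5], twist=[0, 0])

```text
clock: 15.1
eef_pos: [0.5163, -0.0275, 0.0539]
eef_rot: [23.1, 89.8, -3.5]
wrist_force: [-12.2, 1.2, 38.6]
gripper_width: 0.0645
```

send_rows([
  [-0.02, 0, 0],
  [-0.03, -0.02, 0],
  [-0.04, -0.03, 0],
  [-0.04, -0.02, 0],
  [-0.04, 0, 0],
], hand=[0.5, 0.5, 0.5, 0.5, 0.5], twist=[0, 0, 0, 0, 0])

```text
clock: 15.6
eef_pos: [0.483, -0.092, 0.2214]
eef_rot: [-101.3, 90.0, -128.0]
wrist_force: [0.9, 0.2, -0.1]
gripper_width: 0.0638
```

send_rows([
  [-0.04, 0, 0],
  [0, 0, 0],
  [0, 0, 0],
], hand=[0.5, 0.5, 0.5], twist=[0, 0, 0])

```text
clock: 15.9
eef_pos: [0.4843, -0.0904, 0.2604]
eef_rot: [7.6, 89.9, -19.0]
wrist_force: [0.2, 0.8, -1.0]
gripper_width: 0.0641
```

```bash
python3 lip.py 15; python3 - <<'E'
from h import *
for n in ("wrist","side"):
    s=snap(n);B=tobin(s["X"])
    b=B[(abs(B[...,2]-.03)<.006)&(abs(B[...,1])<.13)&(B[...,0]<-.14)&(B[...,0]>-.3)]
    print(n,"board",np.percentile(b[:,0],[1,5,50]).round(4),len(b))
s=snap("scene")
for p in [(176,278),(216,310),(252,336)]: print(p,s["X"][p[1],p[0]].round(3))
state()
E
```

```text
t 15.90 bin [-0.2723 -0.001   0.2604] rot [  7.64  89.88 -19.01] F [ 0.2  0.8 -1. ] Fbin [0.8 0.1] w 0.064
side 411 lip angle [-4.7 -3.6 -3.1 -2.7 -1.8] [[-0.167, -0.057, 0.057], [-0.155, -0.003, 0.062], [-0.144, 0.053, 0.065]]
wrist 2975 lip angle [-4.2 -3.6 -3.4 -3.2 -2.8] [[-0.168, -0.055, 0.058], [-0.156, 0.006, 0.061], [-0.144, 0.058, 0.063]]
scene 251 lip angle [-4.7 -3.6 -3.1 -2.4 -1.1] [[-0.165, -0.057, 0.057], [-0.155, -0.003, 0.062], [-0.144, 0.054, 0.067]]
t 16.05 bin [-0.2723 -0.      0.2584] rot [-173.45   89.84  159.91] F [-0.3  0.5 -0.8] Fbin [0.3 0.5] w 0.065
wrist board [-0.1659 -0.1657 -0.1605] 2777
side board [-0.1643 -0.1638 -0.157 ] 299
(176, 278) [ 0.423 -0.368  0.1  ]
(216, 310) [ 0.556 -0.367  0.005]
(252, 336) [ 0.693 -0.353  0.098]
t 16.20 bin [-0.2722 -0.0004  0.2587] rot [-173.43   89.87  159.94] F [ 0.1 -0.1 -0.2] Fbin [-0.  -0.2] w 0.064
```

View pics/side_15.png

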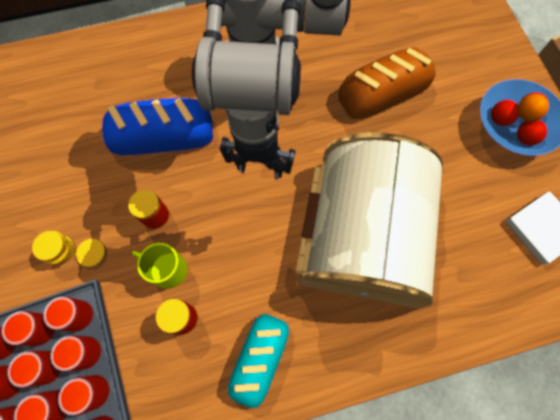

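View pics/wrist_15.png

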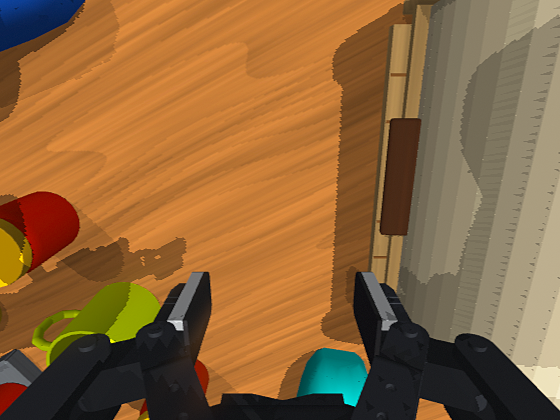

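```bash
python3 -c "
from cell import workorder
print(workorder.close_job())"
```

```text
the job is handed in; nothing more can be done
None
```

The loaf is in the bin, the board is home and the lid is shut. I handed the job in at about 16 s; the interface gives no verdict.

- **Loaf:** I pushed it straight back with two fingertips. Its front side then measured about -0.115 m in bin x, against the limit of -0.125 m. It lay square on the floor with the lid still open at about 1.27 rad. With the lid shut I could not see it again.
- **Board:** I pushed it until it met its hard stop. Its front edge measured -0.164 to -0.166 m in bin x, and home is -0.165 m.
- **Lid:** I pushed it forward from behind the lip, then down to its hard stop, where the force rose to about 39 N. After I backed off, the lip's upper face measured -3.1 to -3.4 degrees; fully shut is about -3.2.
- **Jars and jug:** They measured within about 2 mm of where they started.
- **Robot:** It stands clear of everything, at about zero wrist force.

One push went wrong on the way. With the lid half shut, the closed fingertips started to slip off the end of the lip, with about 28 N sideways. I backed off, turned the hand and finished with one finger of the half-open gripper. The lid stayed where it was meanwhile. Briefly higher wrist forces while pushing the loaf settled to about zero and never went above about 10 N.

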